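# Start the induction zone under the saucepan

### The arm

A 6-joint arm with a two-finger parallel gripper is mounted at the origin on the work surface. World frame = base frame: x ahead of the robot, y to its left, z up, the work surface at z = 0. Lengths are in m, angles in rad, forces in N, time in s.
With the tool pointing down it reaches from about 0.375 to 0.925 m from the base axis. Payload 5.7 kg.
Tool frame: the origin (TCP) lies midway between the tips of the shut fingers; the grasp point (between the pads) lies 19 mm behind it; z points along the fingers, x is the direction in which the jaws open and shut, and the axes are right-handed (so a half turn about z gives the same grasp; the last joint's range is limited). The gripper opens to 88 mm and grips with 3 to 60 N. Pads are 20 mm wide; open, the fingers measure 115 mm over their backs; the gripper's body (75 mm by 178 mm) begins 61 mm behind the grasp point.
Start: joints at [-1.337, 0.359, 1.51, -0, 1.272, -0.115], TCP at [0.205, -0.564, 0.223] pointing down, gripper open.
Joint ranges: [-2.97, 2.97], [-1.01, 2.36], [0.21, 2.38], [-0.96, 4.11], [0.2, 2.71], [-2.98, 2.98]. Speed limits (rad/s): [2.39, 2.39, 3.14, 3.14, 3.14, 3.14].

### API

Orientations are given as a unit quaternion [x, y, z, w].
In Python, from bench import move_ptp, servo_line, goto_joints, move_gripper, sleep, inverse_kinematics, capture, PlanningError, close_job, spot_in, silhouettes, current_clock, current_joint_pos, current_qvel, current_joint_torque, current_position, current_orientation, current_force, current_torque, current_finger_gap gives the robot as it stands. Calls block until the motion is done:
- move_ptp(position, orientation): joint-space move of the TCP to a pose.
- servo_line(position, orientation=None, rate=0.15, contact_N=None): straight line of the TCP; orientation=None keeps the orientation; rate is the mean speed in m/s. With contact_N (N) it stops when the force on the tool has changed by that much, and returns True; else False.
- goto_joints(angles): joint-space move.
- move_gripper(opening): finger opening in m; the grip force is fixed at half the most; returns when the fingers have stopped.
- sleep(seconds).
- inverse_kinematics(position, orientation): joint angles nearest the present ones, or None.
- capture(name): name is "scene" or "top" or "wrist"; returns a dict with "image" (384x512x3 uint8, blue, green, red), "range_z" (384x512 float32, m along the optical axis (not along the pixel's ray), 0 where there is no reading), "intrinsics" (3x3 intrinsics, pixels), "R" (3x3) and "t" (3): a world point X has camera coordinates R X + t. Camera axes: x right, y down, z forward; pixel columns grow to the right and rows downward; lengths in m; the calibration is good to about 2 mm. The wrist camera is an equidistant fisheye: a pixel r from the principal point sees the ray r / f radians off the axis. A picture is of the moment at which its call begins.
A pose or a line that the arm cannot do raises PlanningError and nothing moves.
- close_job(): hands the job in, once; it reports no verdict.
Trained networks look in the newest picture that a camera, given by its name, has taken for a name from the list of things; names that differ only in an ending like _2 or _b are one class to them, and where a whole thing is asked for, a point or a joint stands for the part that bears it (a point fixed in the world has none). Each returns a list of dicts, best first, with "conf" (0 to 1); they miss things now and then, are a little off and sometimes report something else, mostly with a low value. They report only what shows in the picture. A call takes as long as a camera call. They do not tell look-alikes from the thing itself.
- spot_in(camera, query): "xy" ([column, row] in pixels, amid what is visible of it).
- silhouettes(camera, query): "region" (384x512 bool, what is visible of it) and "xy" ([column, row] in pixels, amid what is visible of it).
Readings, each from a call of its own:
- current_clock(): time.
- current_joint_pos(): joint angles.
- current_qvel(): joint speeds.
- current_joint_torque(): joint torques, N m.
- current_position(): TCP position.
- current_orientation(): TCP orientation.
- current_force(): force on the tool from outside, world axes, zero at the start.
- current_torque(): the same for the moment, N m.
- current_finger_gap(): finger opening in m.
Only numpy, scipy, OpenCV 4.12 (cv2) and the standard library are available. Lean on these libraries where they do the work, as an engineer would, in place of code of your own. Each camera call takes 0.05 s, during which the arm holds its last target.

### The job

Get the saucepan heating: press the hob's red power key, then the zone-select key for the zone the saucepan is standing on (left or right as seen from the robot's side), then the plus key. Press each one gently with the fingertips until it clicks, without ramming it, and let it come up before the next. Leave the other keys alone, pick nothing up, do not shift the pans or the other things on the worktop, and finish with your hand clear.

Things in the scene. Friction and masses are not known exactly. Their poses are not given: they have to be found in the camera images.
- hob: Black-glass two-zone tabletop induction hob, 360 (x) x 600 (y) x 60 mm high, fixed. Origin: centre of its underside; x points away from the robot's side, y to the left seen from there. A strip along the near edge (hob x -135 mm) has seven round keys in a row along y, 26 mm wide, 55 mm apart, 9 mm proud. Left to right (+y to -y): power (red), lock, left zone, right zone, minus, plus, timer.
- key_power_top (a point): Centre of the top of the power key (hob y +165 mm); the only RED key, white ring-and-stroke symbol: switches the hob on. 69 mm above the worktop when up.
- key_power (a joint): Travel of the power key: 0 up, 0.008 m at its hard stop; grows as it is pressed straight down. It clicks and registers from 0.0025 m. Spring: starts to move at 1.2 N, 4 N at 0.0025 m, 10 N at the stop; comes up by itself.
- key_lock_top (a point): Centre of the top of the lock key (hob y +110 mm); grey, padlock symbol: child lock. 69 mm above the worktop when up.
- key_lock (a joint): Travel of the lock key: 0 up, 0.008 m at its hard stop; grows as it is pressed straight down. It clicks and registers from 0.0025 m. Spring: starts to move at 1.2 N, 4 N at 0.0025 m, 10 N at the stop; comes up by itself.
- key_left_top (a point): Centre of the top of the left key (hob y +55 mm); grey, symbol of a solid dot with an open ring to its right: selects the left zone. 69 mm above the worktop when up.
- key_left (a joint): Travel of the left key: 0 up, 0.008 m at its hard stop; grows as it is pressed straight down. It clicks and registers from 0.0025 m. Spring: starts to move at 1.2 N, 4 N at 0.0025 m, 10 N at the stop; comes up by itself.
- key_right_top (a point): Centre of the top of the right key (hob y +0 mm); grey, symbol of an open ring with a solid dot to its right: selects the right zone. 69 mm above the worktop when up.
- key_right (a joint): Travel of the right key: 0 up, 0.008 m at its hard stop; grows as it is pressed straight down. It clicks and registers from 0.0025 m. Spring: starts to move at 1.2 N, 4 N at 0.0025 m, 10 N at the stop; comes up by itself.
- key_minus_top (a point): Centre of the top of the minus key (hob y -55 mm); grey, one bar: less heat. 69 mm above the worktop when up.
- key_minus (a joint): Travel of the minus key: 0 up, 0.008 m at its hard stop; grows as it is pressed straight down. It clicks and registers from 0.0025 m. Spring: starts to move at 1.2 N, 4 N at 0.0025 m, 10 N at the stop; comes up by itself.
- key_plus_top (a point): Centre of the top of the plus key (hob y -110 mm); grey, a cross: more heat. 69 mm above the worktop when up.
- key_plus (a joint): Travel of the plus key: 0 up, 0.008 m at its hard stop; grows as it is pressed straight down. It clicks and registers from 0.0025 m. Spring: starts to move at 1.2 N, 4 N at 0.0025 m, 10 N at the stop; comes up by itself.
- key_timer_top (a point): Centre of the top of the timer key (hob y -165 mm); grey, clock face: timer. 69 mm above the worktop when up.
- key_timer (a joint): Travel of the timer key: 0 up, 0.008 m at its hard stop; grows as it is pressed straight down. It clicks and registers from 0.0025 m. Spring: starts to move at 1.2 N, 4 N at 0.0025 m, 10 N at the stop; comes up by itself.
- saucepan_mid (a point): Stainless saucepan with its lid on, on either zone (white 184 mm circles centred at hob x +65, y +150 mm for left and y -150 mm for right). Body 170 mm across, 140 mm tall over the black lid knob; this point is on its axis, 55 mm above its base. Its point x axis points along its black handle, which reaches 240 mm from the axis and is turned away from the user.
- frying_pan_mid (a point): Black frying pan, empty, on the other zone. 200 mm across the rim, 42 mm tall; this point is on its axis, 21 mm above its base. Handle along its x, reaching 250 mm from the axis, turned away from the user.
- pepper_mill: Dark wooden mill, 56 mm diameter, 170 mm tall, upright beside the hob. Origin at the centre of its underside.
- salt_mill: Pale wooden mill, same shape, 56 mm diameter, 170 mm tall, upright beside the hob. Origin at the centre of its underside.
- oil_bottle: Green glass bottle, 62 mm diameter, 215 mm tall, upright beside the hob. Origin at the centre of its underside.
- mug: Blue mug, 80 mm diameter, 92 mm tall, beside the hob. Origin at the centre of its underside.
- jar: White lidded storage jar, 88 mm diameter, 130 mm tall, beside the hob. Origin at the centre of its underside.
- spoon_on_rest: Wooden spoon in a round white spoon rest (one piece), 96 mm diameter, spoon 230 mm long, 25 mm high, on the worktop off the near right corner of the hob. Origin under the centre of the rest.
There are look-alikes about, which are no part of the job. Leave any turquoise look-alike of the jar alone. Leave any yellow look-alike of the spoon_on_rest alone.

How it is judged:
By the outcome, as a careful person would: the job done as asked, in the order asked, and still so for the second after the job is handed in, with the robot touching nothing.
It also fails if it takes over 54 s, if anything falls off the work surface, if the arm or the gripper's body presses on something with over 40 N, if the wrist force passes 120 N, or if a joint passes its speed limit or range.

## Working session

There is one attempt and no reset: what is moved stays moved. The work goes in short steps, each a Python script; the robot and the scene stay as the last script left them, time stands still between calls to the robot, and variables do not carry over. Pictures are saved under pics/ and viewed, and the job is handed in when it is done.

```bash
mkdir -p pics; python3 - <<'E'
from bench import *
import cv2,numpy as np,pickle
d={}
for c in ["scene","top"]:
    k=capture(c); d[c]=k
    cv2.imwrite(f"pics/{c}0.png",k["image"])
    print(c,k["intrinsics"].tolist(),k["R"].round(3).tolist(),k["t"])
    for q in ["hob","key_power_top","key_left_top","key_right_top","key_plus_top","saucepan_mid","frying_pan_mid"]:
        print(q,[(np.round(s["xy"]).tolist(),round(s["conf"],2)) for s in spot_in(c,q)][:4])
pickle.dump(d,open("d0.pkl","wb"));print(current_clock(),current_force(),current_orientation())
E
```

```text
scene [[366.6073273623894, 0.0, 251.9007644754699], [0.0, 366.6073273623894, 197.78679351939277], [0.0, 0.0, 1.0]] [[-0.804, 0.594, -0.006], [0.438, 0.587, -0.681], [-0.401, -0.55, -0.732]] [ 0.43836814 -0.13433507  1.52244763]
hob [([251.0, 236.0], 0.78), ([277.0, 221.0], 0.33)]
key_power_top [([362.0, 271.0], 0.59), ([237.0, 265.0], 0.47)]
key_left_top [([338.0, 288.0], 0.58), ([361.0, 273.0], 0.27)]
key_right_top [([256.0, 172.0], 0.65), ([192.0, 206.0], 0.6), ([268.0, 211.0], 0.4)]
key_plus_top [([193.0, 164.0], 0.67)]
saucepan_mid [([235.0, 262.0], 0.58)]
frying_pan_mid [([188.0, 207.0], 0.68)]
top [[451.82618850264396, 0.0, 259.3036161888799], [0.0, 451.82618850264396, 179.61781798366064], [0.0, 0.0, 1.0]] [[-0.006, -1.0, 0.022], [-0.997, 0.004, -0.08], [0.08, -0.023, -0.997]] [-0.03531834  0.53459848  1.55641194]
hob [([244.0, 168.0], 0.59), ([309.0, 234.0], 0.52)]
key_power_top [([194.0, 189.0], 0.39)]
key_left_top [([227.0, 192.0], 0.56), ([262.0, 188.0], 0.47)]
key_right_top [([243.0, 191.0], 0.61), ([293.0, 131.0], 0.5)]
key_plus_top [([293.0, 129.0], 0.49)]
saucepan_mid [([200.0, 125.0], 0.88)]
frying_pan_mid [([308.0, 234.0], 0.73), ([291.0, 130.0], 0.72)]
0.8 [0.24421345 0.26176365 0.16935303] [ 8.19068014e-01 -5.73696423e-01 -3.66572055e-05 -2.76457832e-05]
```

```bash
python3 - <<'E'
import cv2
i=cv2.imread("pics/top0.png");cv2.imwrite("pics/top0z.png",cv2.resize(i[80:280,140:400],None,fx=3,fy=3,interpolation=cv2.INTER_CUBIC)[:600,:800])
E
```

```text
(no output)
```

View pics/scene0.png

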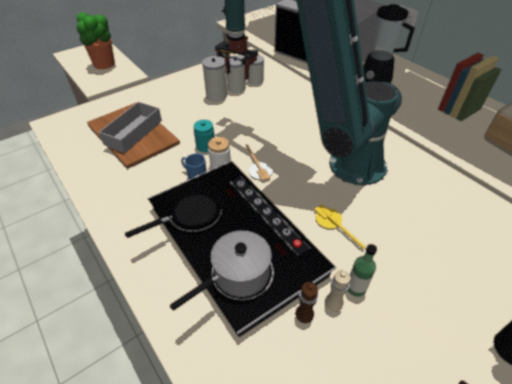

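View pics/top0.png

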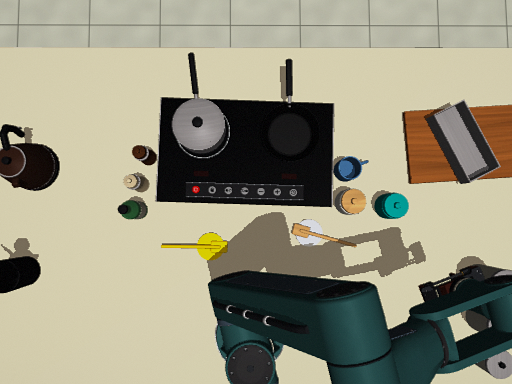

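```bash
sleep 1
```

```text
(no output)
```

View pics/top0z.png

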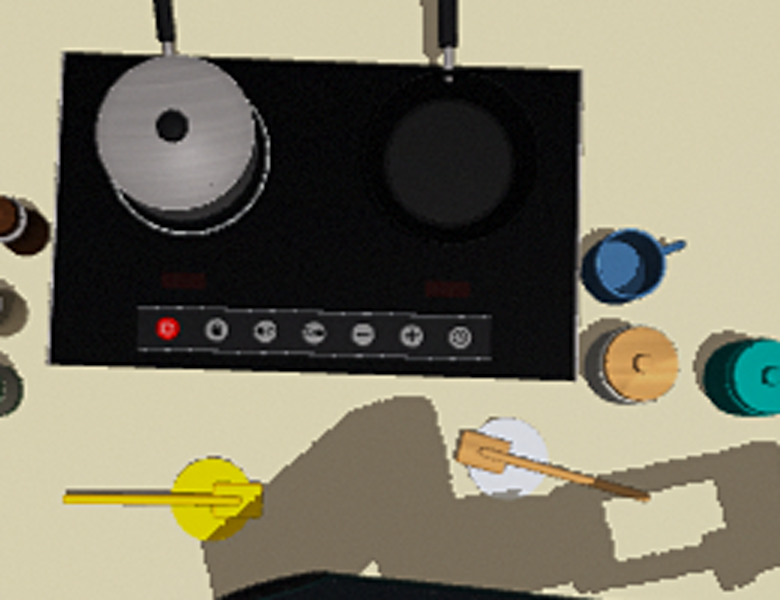

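The saucepan is on the left zone (top image: pan at (200,125), frying pan at (291,132)). The power key is at about (196,189), with the left key at (228,190) and plus at (277,192). Next I'll localise the keys.

```bash
cat > h.py <<'E'
import numpy as np
def ray(k,u,v,z):
    K,R,t=k["intrinsics"],np.array(k["R"]),np.array(k["t"])
    d=R.T@np.linalg.solve(K,[u,v,1]); o=-R.T@t
    return o+d*(z-o[2])/d[2]
def proj(k,X):
    p=k["intrinsics"]@(k["R"]@np.asarray(X)+k["t"]); return p[:2]/p[2]
E
python3 - <<'E'
import pickle,cv2,numpy as np
from h import *
d=pickle.load(open("d0.pkl","rb"))
k=d["top"]; im=k["image"].astype(int)
# bright blobs in the strip
reg=np.zeros(im.shape[:2],bool); reg[183:199,188:302]=1
m=((im.max(2)>75)&reg).astype(np.uint8)
n,l,s,c=cv2.connectedComponentsWithStats(m)
C=[c[i] for i in range(1,n) if 15<s[i,4]<120 and s[i,2]<14]
C=np.array(sorted(C,key=lambda a:a[0])); print(C.round(1).tolist())
P=np.array([ray(k,*c,0.069) for c in C]);print(P.round(4).tolist())
if len(P)==7:
    n_=np.arange(7); fx=np.polyfit(n_,P[:,0],1);fy=np.polyfit(n_,P[:,1],1);print(fx,fy,"pitch",np.hypot(fx[0],fy[0]))
    print("range z", [float((k["R"].T@(np.linalg.solve(k["intrinsics"],[*c,1])*k["range_z"][int(round(c[1])),int(round(c[0]))]-k["t"]))[2].round(4)) for c in C])
ks=d["scene"];im=ks["image"].astype(int)
r=(im[...,2]>150)&(im[...,1]<80)&(im[...,0]<80);r[:220]=0;r[:,:270]=0;r[:,320:]=0;r[255:]=0
ys,xs=np.nonzero(r);print("scene red",xs.mean(),ys.mean(),len(xs),ray(ks,xs.mean(),ys.mean(),.069), "proj of top est",[proj(ks,p).round(1).tolist() for p in P])
cv2.imwrite("pics/s0z.png",cv2.resize(ks["image"][160:300,180:360],None,fx=4,fy=4,interpolation=cv2.INTER_CUBIC))
E
```

```text
[[195.2, 189.0], [211.9, 189.3], [228.1, 190.1], [243.8, 190.6], [260.6, 191.0], [277.1, 191.6], [292.9, 192.2]]
[[0.4997, 0.1794, 0.069], [0.4986, 0.1232, 0.069], [0.4956, 0.0687, 0.069], [0.4937, 0.0158, 0.069], [0.4919, -0.041, 0.069], [0.4895, -0.0968, 0.069], [0.4875, -0.1504, 0.069]]
[-0.00208815  0.50006699] [-0.05496844  0.1790314 ] pitch 0.055008084099243224
range z [0.0679, 0.0741, 0.0681, 0.0723, 0.066, 0.0694, 0.0685]
scene red 296.9130434782609 242.3913043478261 23 [0.49847505 0.1798999  0.069     ] proj of top est [[296.5, 242.5], [285.5, 231.1], [275.7, 220.4], [266.5, 210.6], [257.0, 200.7], [248.2, 191.3], [240.2, 182.7]]
```

```bash
sleep 1
```

```text
(no output)
```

View pics/s0z.png

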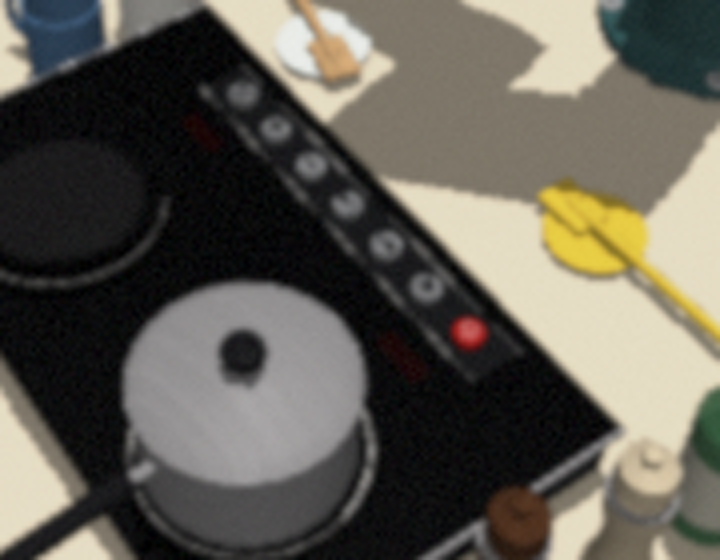

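```bash
cat >> h.py <<'E'
from scipy.spatial.transform import Rotation as Rn
def quats():
    u=np.array([0.038,0.999,0]);u/=np.linalg.norm(u);out=[]
    for s in (1,-1):
        x=s*u;z=np.array([0,0,-1.]);out.append(Rn.from_matrix(np.c_[x,np.cross(z,x),z]).as_quat())
    return out
KEY=dict(power=(.5000,.1790),left=(.4959,.0691),plus=(.4896,-.0958))
E
python3 - <<'E'
from bench import *
from h import *
move_gripper(0.0); print(current_finger_gap())
p=current_position(); servo_line([p[0],p[1],0.30],rate=0.2)
q0=np.array(current_joint_pos())
best=min(((np.abs(j-q0).max(),q,j) for q in quats() for j in [inverse_kinematics([*KEY["power"],0.30],q)] if j is not None),key=lambda a:a[0])
print(best); np.save("q.npy",best[1])
move_ptp([*KEY["power"],0.30],best[1])
servo_line([*KEY["power"],0.10],rate=0.15)
sleep(.2);print(current_position(),current_force(),current_clock())
import cv2
for c in("wrist","scene"):cv2.imwrite(f"pics/{c}1.png",capture(c)["image"])
E
```

```text
0.0003816254359808094
(np.float64(1.5507905359499228), array([0.72042021, 0.69353783, 0.        , 0.        ]), array([ 2.13680408e-01,  1.95214934e-01,  1.54731749e+00, -4.44089210e-16,
        1.39906023e+00, -1.31909621e+00]))
[0.50044582 0.17909755 0.10063925] [ 0.17458175 -0.43357    -1.11405249] 7.175
```

```bash
sleep 1
```

```text
(no output)
```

View pics/wrist1.png

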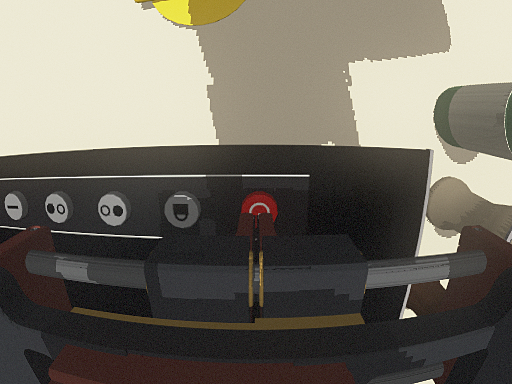

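View pics/scene1.png

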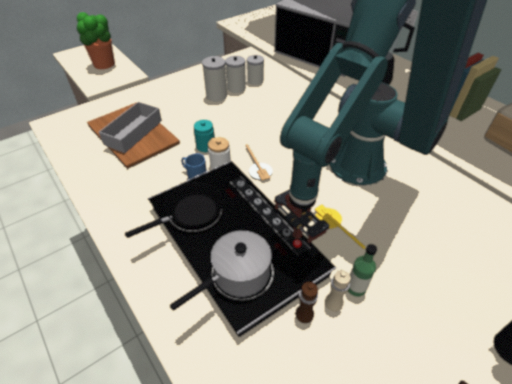

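The wrist view shows the shut fingers at column 256, in line with the red key at 259, and nothing else is close. Pressing power.

```bash
cat >> h.py <<'E'
from bench import *
def press(name,N=5.5):
    x,y=KEY[name]
    servo_line([x,y,0.075],rate=0.06); sleep(.2)
    f0=current_force()[2]
    hit=servo_line([x,y,0.0615],rate=0.008,contact_N=N)
    z=current_position()[2]; f=current_force()[2]; sleep(.1)
    print(name,hit,"z",np.round(z,4),"dF",round(f-f0,2),"after",np.round(current_position(),4),round(current_force()[2]-f0,2))
    servo_line([x,y,0.10],rate=0.06); sleep(.2)
    print("clear",np.round(current_position(),4),round(current_force()[2]-f0,2),current_clock())
E
python3 - <<'E'
from h import *
import cv2
press("power")
for c in("wrist","scene"):cv2.imwrite(f"pics/{c}2.png",capture(c)["image"])
E
```

```text
power True z 0.065 dF 5.67 after [0.5    0.179  0.0651] 6.06
clear [0.4996 0.1789 0.0996] -0.36 10.25
```

```bash
sleep 1
```

```text
(no output)
```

View pics/wrist2.png

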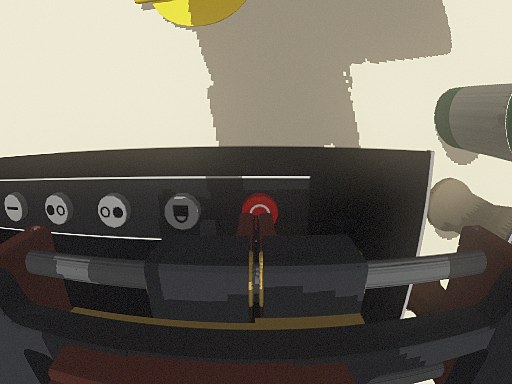

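View pics/scene2.png

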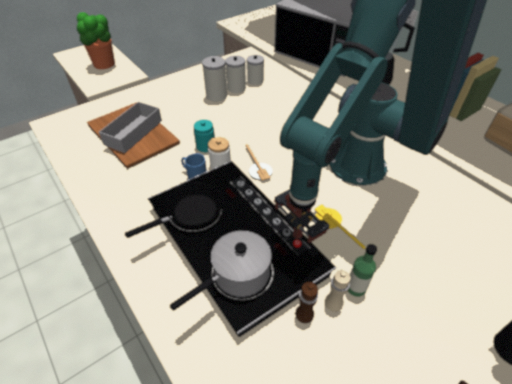

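The power key went 4 mm at about 5.7 N, past the click, and came back up. In the wrist view, the second key along from power (112,211), seen upside down, is dot then ring, so it is the left-zone key.

```bash
python3 - <<'E'
from h import *
import cv2
servo_line([*KEY["left"],0.10],rate=0.1)
cv2.imwrite("pics/w3.png",capture("wrist")["image"])
press("left")
servo_line([*KEY["plus"],0.10],rate=0.1)
cv2.imwrite("pics/w4.png",capture("wrist")["image"])
E
```

```text
left True z 0.065 dF 6.36 after [0.4959 0.0691 0.0651] 6.78
clear [0.4956 0.0691 0.0996] 0.03 14.625
```

```bash
sleep 1
```

```text
(no output)
```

View pics/w3.png

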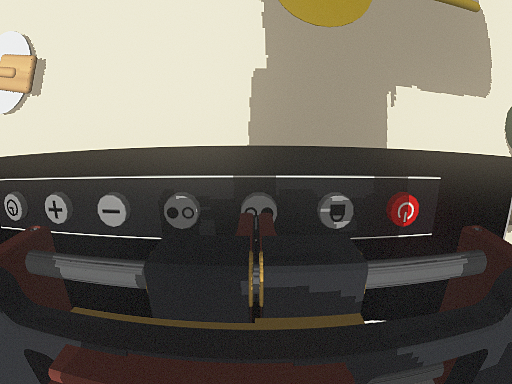

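View pics/w4.png

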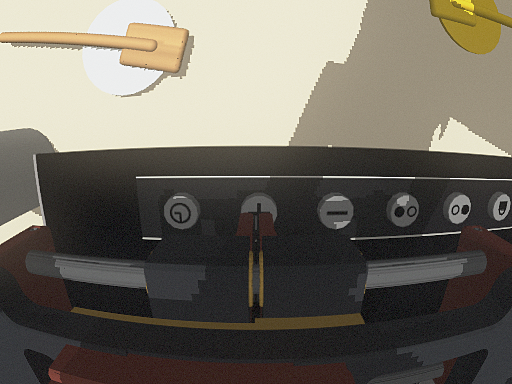

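The left key, under the fingers at (258,211), was pressed and came up. The hand is now over plus at (258,211), between timer (181) and minus (336).

```bash
python3 - <<'E'
from h import *
import cv2
press("plus")
servo_line([*KEY["plus"],0.30],rate=0.15)
goto_joints([-1.337,0.2,1.51,0,1.43,-0.115]); sleep(.3)
print(current_position(),current_force(),current_clock())
t=capture("top")["image"];s=capture("scene")["image"]
import pickle
o=pickle.load(open("d0.pkl","rb"))["top"]["image"]
cv2.imwrite("pics/end.png",np.hstack([t[60:270,100:430],cv2.absdiff(t,o)[60:270,100:430]]))
cv2.imwrite("pics/ends.png",s)
E
```

```text
plus True z 0.065 dF 4.9 after [ 0.4896 -0.0958  0.0651] 5.97
clear [ 0.4892 -0.0957  0.0996] -0.31 19.45
[ 0.19164086 -0.50506915  0.31281933] [ 1.02843214  0.13623184 -0.44652598] 23.075
```

```bash
sleep 1
```

```text
(no output)
```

View pics/end.png

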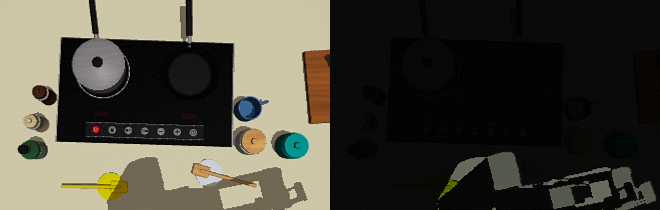

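View pics/ends.png

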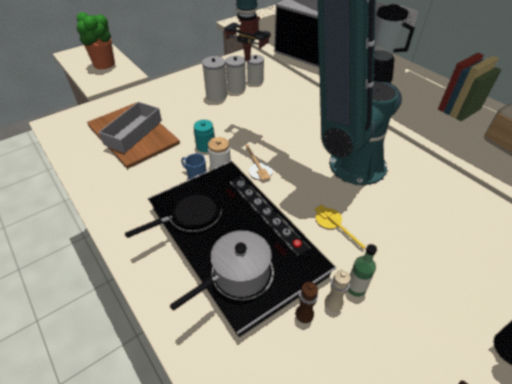

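The before/after difference image shows only changes in the robot's shadow: no pan or other object moved, and the hand is clear.

```bash
python3 -c "
from bench import *
close_job();print(current_clock())"
```

```text
the job is handed in; nothing more can be done
the job is handed in; nothing more can be done
```

I pressed power, then left zone (where the saucepan stands), then plus, using the shut fingertips. I then handed the job in after about 23 s on the robot's clock.

- **Presses:** Each key went down about 4 mm at roughly 5–7 N. That is past the 2.5 mm click point and short of the 8 mm stop. After each press I lifted the hand 30 mm clear before moving on, and the force reading went back to about zero.
- **Final state:** The before/after top views differ only in the robot's shadow, so the pans and other things have not moved. The hand is well clear of the hob.
- **Not checked directly:** I can't read the keys' travel or see a heating light clearly, so the clicks are inferred from fingertip depth and force. None of my checks failed or disagreed.

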